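# Refit the square-collared handle to the lens turntable

### The arm

A 7-joint arm with a two-finger parallel gripper is mounted at the origin on the work surface. World frame = base frame: x ahead of the robot, y to its left, z up, the work surface at z = 0. Lengths are in m, angles in rad, forces in N, time in s.
With the tool pointing down it reaches from about 0.4 to 0.875 m from the base axis. Payload 19.3 kg.
Tool frame: the origin (TCP) lies at the very end of the fingers, on their centre line; the grasp point (between the pads) lies bot.tcp_to_grasp behind it (bot.tcp_to_grasp is the distance from the TCP to the grasp point, in m); z points along the fingers, y is the direction in which the jaws open and shut (so a half turn about z gives the same grasp; the last joint's range is limited). The gripper opens to 85 mm and grips with 20 to 120 N. Pads are 22 mm wide; open, the fingers measure 114 mm over their backs; the gripper's body (76 mm by 85 mm) begins 54 mm behind the grasp point. The pads swing forward as they close: fully open they stand 13 mm farther back than shut.
Start: joints at [-1.263, 0.521, -0.036, 1.599, 0.021, 1.021, -0.113], TCP at [0.231, 0.581, 0.231] pointing down, gripper open.
Joint ranges: [-2.91, 2.91], [-0.3, 2.13], [-1.5, 1.42], [0.17, 2.43], [-1.26, 4.41], [0.16, 1.93], [-2.52, 2.52]. Speed limits (rad/s): [1.89, 1.89, 2.39, 2.39, 3.01, 3.01, 3.01].

### API

Orientations are given as [roll, pitch, yaw] about the fixed x, y, z axes, in that order (R = Rz(yaw) Ry(pitch) Rx(roll)).
In Python, from workcell import bot gives the robot as it stands.
- The arm moves only by the tool servo_tool, never from a script. Its argument "targets" is a list of rows, each a list of 2 entries, a list of its own where there are three numbers: the shift along the tool's x, y, z in units of 0.05 m (1.0 is 0.05 m), then the turn about the tool's z in units of 5 degrees (1.0 is 5 degrees). A call has 1 to 12 rows; each row shifts and turns the commanded pose from where the row before left it, along the tool's axes as they then stand; what a row does not reach is not made up. A row lasts 1/8 s, in which the tool goes at most 62.5 mm and 10.7 degrees, less where a joint would pass 70% of its speed; a pose out of reach is approached as far as the arm can. A call with a number of a shift or a turn outside -1 to 1 is refused whole. A call with a gripper value outside its range is refused whole. "gripper" is the opening, from -1 (shut) to 1 (fully open), so that 0 is half open, set as the call begins (left out, the last holds). The fingers move at their own pace and stop on an object; "newtons" is the grip in N (left out, the last holds). Time passes only in rows, so rows that do not move let the fingers close. It gives the time, the measured TCP pose, the force and the opening at its end, in the units of the state.
- bot.observe(): the state, without advancing time (a new reading comes with each control period).
- bot.grab_frame(name): name is "scene" or "top"; returns the picture (400x640x3 uint8, blue, green, red); there is no depth.
- bot.get_calibration(name): a dict with "fx", "fy", "cx", "cy" (pixels), "pose" (4x4, takes a point from camera to world coordinates). Camera axes: x right, y up, looking along -z (the intrinsics and any distortion apply to the point x, -y, -z); pixel columns grow to the right and rows downward; lengths in m; the calibration is good to about 2 mm. A picture is of the moment at which its call begins. get_calibration takes no time and is no camera call.
- bot.job_done(): hands the job in, once; it reports no verdict.
The state is a dict: "clock": time; "qpos": joint angles; "qd": joint speeds; "joint_efforts": joint torques, N m; "position": TCP position; "tool_rot": TCP orientation; "force": force on the tool from outside, world axes, zero at the start; "moment": the same for the moment, N m; "grip_width": finger opening in m.
Only numpy, scipy, OpenCV 4.12 (cv2) and the standard library are available. Lean on these libraries where they do the work, as an engineer would, in place of code of your own. Each camera call takes 0.05 s, during which the arm holds its last target.

### The job

Put the turntable's handle back: take the loose grey handle with the square collar and fit it over the square post in the middle of the turntable, turned so that its square bore matches the post and it sits fully home, flat on the platter, then let go. Leave the handle with the round collar where it is, and do not knock the turntable or the lenses and blower standing on it.

Things in the scene. Friction and masses are not known exactly. Their poses are not given: they have to be found in the camera images.
- square_handle: Handle to fit: grey plastic, 90 g, loose, upright on the shelf (z=0). Square collar 52 x 52 mm, 26 high, through bore 29 x 29 mm; sides along x and y. An arch stands on it: uprights at x = +-21.5 mm carry a level grip bar along x, 52 long, 14 wide, 50 to 64 mm above the underside: pinch it across y at its middle. Origin: centre of the collar's underside, z up. Any quarter turn fits.
- turntable: White lazy-susan, fixed, cannot turn; platter 320 mm across, flat top 30 mm above the shelf. Origin: centre of underside, at shelf height, on the post's axis; z up. Fixed on it, at its own x, y: lens 64 mm across, 72 high at (118, 0); lens 56 across, 52 high at (-70, 98); blower 54 across, 92 high at (-60, -105). A handle fully home has its collar's underside on the platter.
- post_top (a point): Centre of the flat top of the aluminium square post at the turntable's centre, 34 mm above the platter (64 mm above the shelf). The post is 24 x 24 mm, sides parallel to this point's x and y, straight for 22 mm above the platter, then tapering over 12 mm to a top 12 x 12 mm. Axes as the turntable's, z up.
- round_handle: The other handle, not to be used: grey plastic, loose on the shelf, same arch and height, but its collar is round, 52 mm across, with a round bore 27 mm across that does not pass over the post. Origin: centre of the collar's underside; z up, x along the bar.
Things that resemble listed ones, but are neither listed nor needed, are in the scene too. What is shaped like the square_handle but green or purple is not meant.

How it is judged:
At the end, for the whole second after the job is handed in: Square-collared handle upright (7 degrees) and at rest on the post, within 10 mm of its axis, bore in line with the post (any quarter turn, 16 degrees), collar underside within 5 mm of the platter top; round-collared handle within 40 mm of its start (horizontal distance between square_handle and turntable below 0.01 m and z of square_handle in the frame of turntable between 0.025 and 0.035 m and angle between square_handle's own z axis and vertical below 0.12 rad and (angle between the x axis of square_handle and the x axis of turntable, either way round below 0.28 rad or angle between the x axis of square_handle and the y axis of turntable, either way round below 0.28 rad) and linear speed of square_handle below 0.02 m/s and distance of round_handle from where it was at the start of the episode below 0.04 m); the robot touches nothing.
It fails at once if the round-collared handle is moved 40 mm or more (distance of round_handle from where it was at the start of the episode above 0.04 m).
It fails at once if the fingers strike the turntable, or the lenses or blower on it, with more than 15 N (contact force between the fingers and turntable above 15 N).
It fails at once if the arm strikes the turntable, or the lenses or blower on it, with more than 15 N (contact force between the arm and turntable above 15 N).
It also fails if it takes over 40 s, if anything falls off the work surface, if the arm or the gripper's body presses on something with over 40 N, if the wrist force passes 120 N, or if a joint passes its speed limit or range.

## Working session

There is one attempt and no reset: what is moved stays moved. The work goes in short steps, Python scripts to look and compute and a tool call to move; the robot and the scene stay as the last step left them, time stands still between calls to the robot, and variables do not carry over. Pictures are saved under pics/ and viewed, and the job is handed in when it is done.

Besides the shell and the picture viewer there is one more tool, called after ">>>" as name(argument=value, ...), one argument or row to a line, values as JSON. servo_tool: Moves the arm, as the interface text tells. Its arguments: {"type":"object","properties":{"targets":{"type":"array","items":{"type":"array"}},"gripper":{"type":"number"},"newtons":{"type":"number"}},"required":["targets"]}

```bash
mkdir -p pics; ls; python3 - <<'E'
from workcell import bot
import cv2
print(bot.observe(), bot.tcp_to_grasp)
for n in("scene","top"):
    cv2.imwrite(f"pics/{n}0.png",bot.grab_frame(n)); print(n,bot.get_calibration(n))
E
```

```text
pics
{'clock': 0.0, 'qpos': array([-1.26317603,  0.52196399, -0.03633132,  1.59996972,  0.02117965,
        1.02108649, -0.11277983]), 'qd': array([ 6.77941975e-05,  2.02343993e-03,  1.70291576e-04,  8.39198258e-04,
        8.52909192e-04,  1.32179370e-03, -7.86976649e-04]), 'joint_efforts': array([ 2.66992163e-05, -9.27098250e+01,  1.98014461e+00, -3.69925725e+01,
        1.79141562e-02,  8.20220739e-03, -4.70246800e-05]), 'position': array([0.23046945, 0.58061972, 0.23077056]), 'tool_rot': array([-3.14055055e+00,  5.38907953e-05,  2.76377465e+00]), 'force': array([-0.23340092,  1.10244819,  0.32433819]), 'moment': array([-0.04531522,  0.02773342, -0.02918181]), 'grip_width': 0.08541914868927185} 0.0187
scene {'fx': 446.03664049405944, 'fy': 446.03664049405944, 'cx': 322.21482935577905, 'cy': 202.14794097639876, 'pose': array([[ 0.66439649, -0.56680276,  0.48714673,  1.00417692],
       [ 0.74734606,  0.497607  , -0.44029666, -0.4086558 ],
       [ 0.00715373,  0.65659874,  0.75420615,  0.76990928],
       [ 0.        ,  0.        ,  0.        ,  1.        ]])}
top {'fx': 490.5915179924979, 'fy': 490.5915179924979, 'cx': 318.8870441106069, 'cy': 201.47527159562196, 'pose': array([[-3.26253549e-04,  9.92624693e-01, -1.21227520e-01,
         4.75786850e-01],
       [-9.99958605e-01,  7.78482235e-04,  9.06543936e-03,
        -3.22655501e-02],
       [ 9.09295244e-03,  1.21225460e-01,  9.92583350e-01,
         8.79620922e-01],
       [ 0.00000000e+00,  0.00000000e+00,  0.00000000e+00,
         1.00000000e+00]])}
```

View pics/scene0.png

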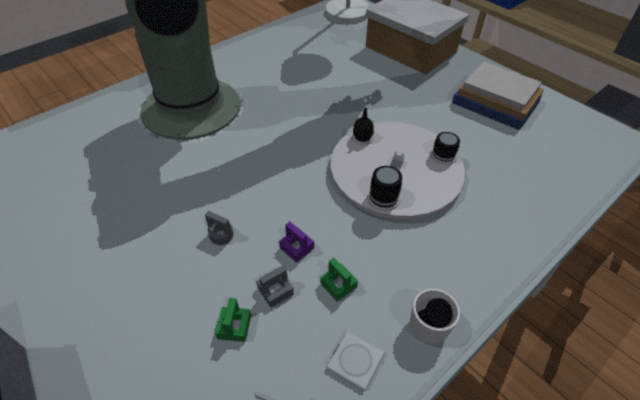

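View pics/top0.png

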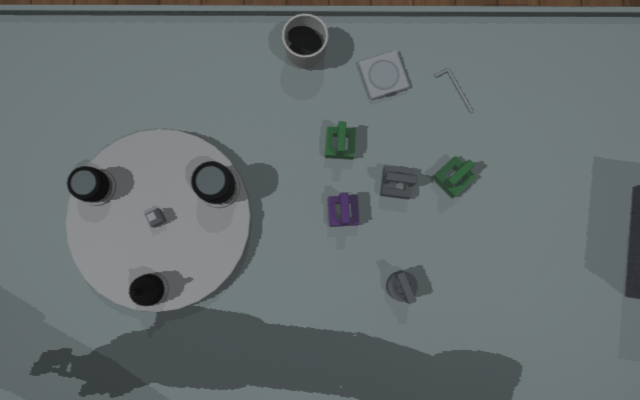

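```bash
python3 - <<'E'
import cv2,numpy as np
t=cv2.imread("pics/top0.png");s=cv2.imread("pics/scene0.png")
def crop(im,x,y,w,h,k): return cv2.resize(im[y:y+h,x:x+w],None,fx=k,fy=k,interpolation=cv2.INTER_CUBIC)
g=lambda a:np.clip(255*(a/255.)**.6,0,255).astype(np.uint8)
cv2.imwrite("pics/c1.png",g(crop(t,360,150,80,60,10)))
cv2.imwrite("pics/c2.png",g(crop(t,120,190,80,60,10)))
cv2.imwrite("pics/c3.png",g(crop(s,190,200,133,100,6)))
cv2.imwrite("pics/c4.png",g(crop(s,320,110,160,120,5)))
cv2.imwrite("pics/c5.png",g(crop(t,60,120,200,150,4)))
E
```

```text
(no output)
```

View pics/c1.png

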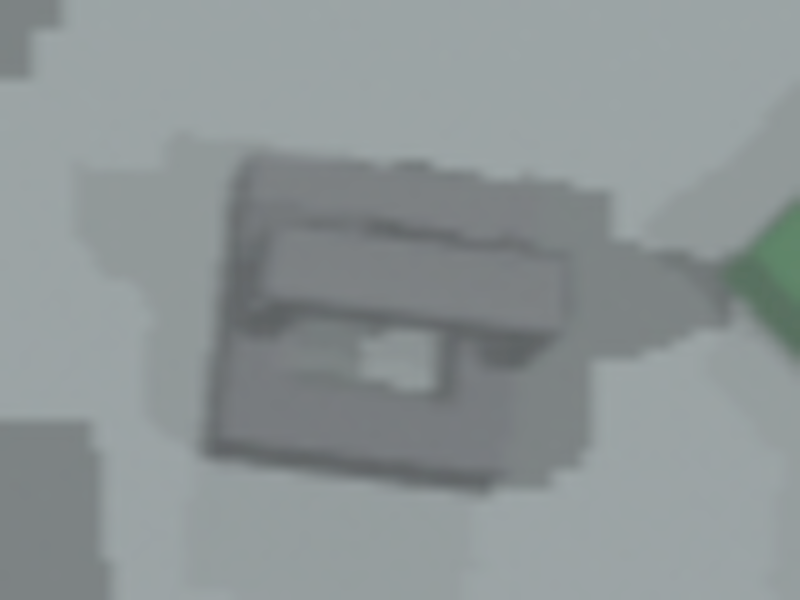

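View pics/c2.png

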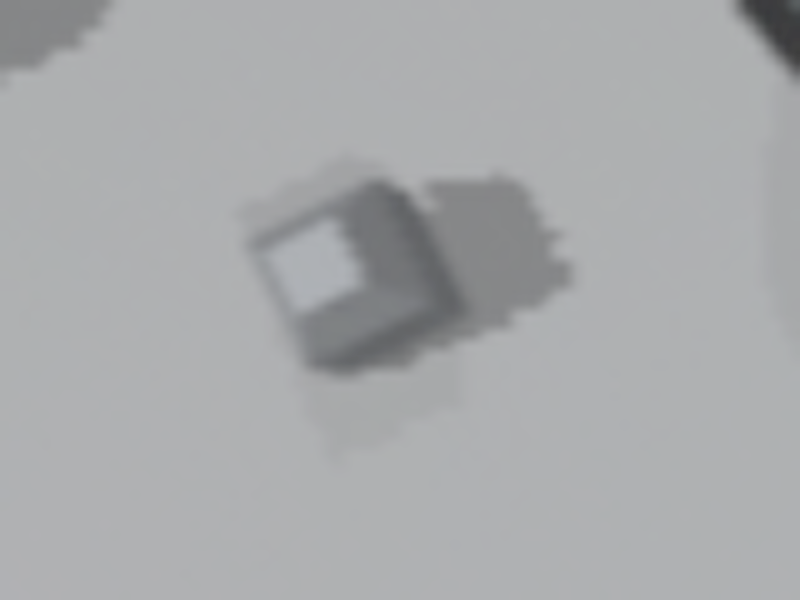

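View pics/c3.png

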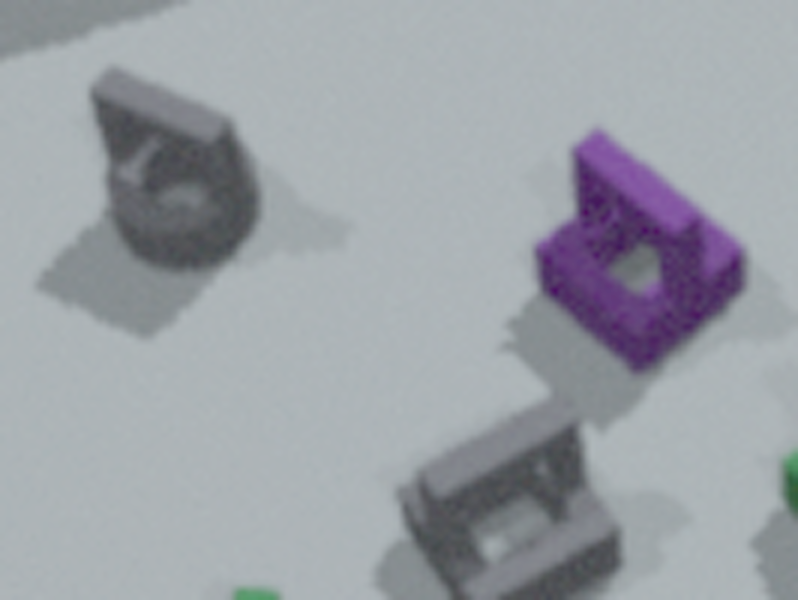

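View pics/c5.png

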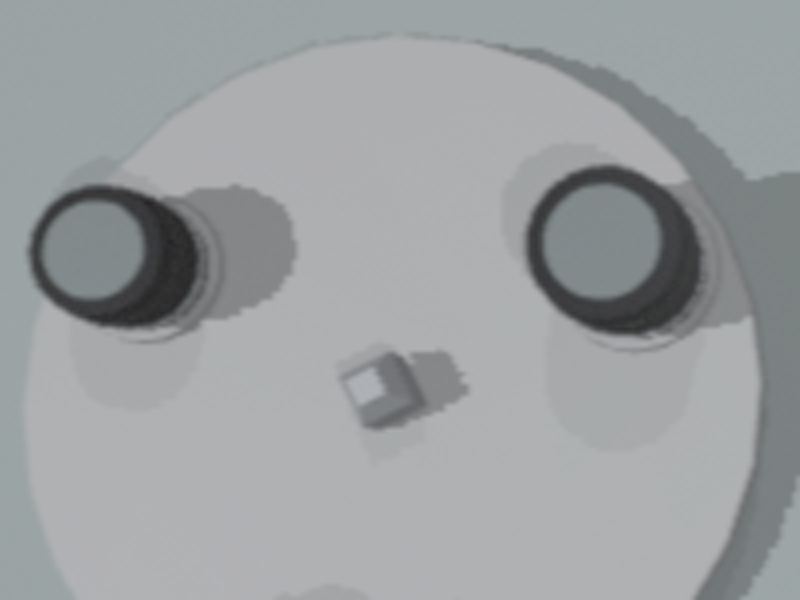

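View pics/c4.png

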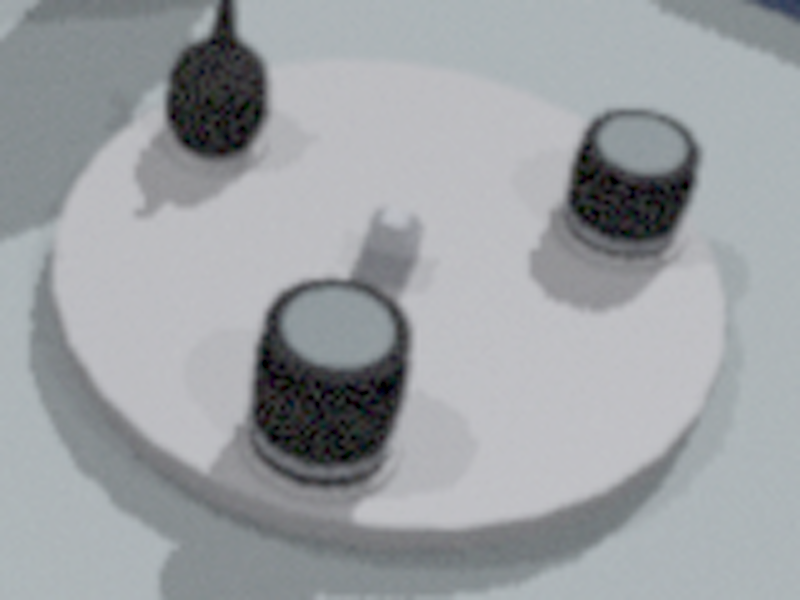

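```bash
cat > h.py <<'E'
import numpy as np,cv2
from workcell import bot
from scipy.optimize import least_squares
CAL={n:bot.get_calibration(n) for n in("scene","top")}
def proj(P,n):
    c=CAL[n];T=np.linalg.inv(c["pose"]);p=np.atleast_2d(P)@T[:3,:3].T+T[:3,3]
    return np.c_[c["fx"]*p[:,0]/-p[:,2]+c["cx"],c["fy"]*(-p[:,1])/-p[:,2]+c["cy"]]
def place(L,x,y,a,z=0):
    L=np.atleast_2d(np.asarray(L,float));c,s=np.cos(a),np.sin(a)
    return np.c_[x+c*L[:,0]-s*L[:,1],y+s*L[:,0]+c*L[:,1],L[:,2]+z]
def box(w,d,z,w2=None,d2=None):
    return np.array([[sx*w/2,sy*d/2,z] for sx,sy in((1,1),(-1,1),(-1,-1),(1,-1))])
HW=[box(.052,.052,0),box(.052,.052,.026),box(.029,.029,.026),box(.052,.014,.064),box(.052,.014,.05)]
th=np.linspace(0,2*np.pi,60,endpoint=False)
def circ(r,x,y,z): return np.c_[x+r*np.cos(th),y+r*np.sin(th),0*th+z]
TW=[circ(.16,0,0,.03),circ(.032,.118,0,.102),circ(.028,-.07,.098,.082),circ(.027,-.06,-.105,.03),box(.024,.024,.03),box(.024,.024,.052),box(.012,.012,.064)]
def overlay(im,n,loops,x0,y0,w,h,k,fn,gam=.6):
    o=cv2.resize(im[y0:y0+h,x0:x0+w],None,fx=k,fy=k,interpolation=cv2.INTER_CUBIC)
    o=np.clip(255*(o/255.)**gam,0,255).astype(np.uint8)
    for L,col in loops:
        q=((proj(L,n)-[x0,y0]+.5)*k-.5)
        cv2.polylines(o,[np.round(q*16).astype(np.int32)],True,col,1,cv2.LINE_AA,4)
    cv2.imwrite(fn,o)
def uncrop(P,x0,y0,k): return np.array([x0,y0])+(np.atleast_2d(P)+.5)/k-.5
E
cat > fit.py <<'E'
from h import *
t=cv2.imread("pics/top0.png");s=cv2.imread("pics/scene0.png")
# handle: model points with yaw ~ bar along image right (-y world)
m=uncrop([[275,225],[570,255],[560,332],[265,300],[250,152],[212,440]],360,150,10)
ms=uncrop([[418,468],[560,400]],190,200,6)
# yaw a ~ -90deg: local x-> -y world(image right), local y -> +x (image up)
L=np.array([[-.026,.007,.064],[.026,.007,.064],[.026,-.007,.064],[-.026,-.007,.064],[-.026,.026,.026],[-.026,-.026,.026]])
f=lambda p:(proj(place(L,*p),"top")-m).ravel()
r=least_squares(f,[.45,-.17,-1.6]);print("H",r.x,np.round(r.fun,1));hp=r.x
mt=uncrop([[265,250],[335,215],[362,280],[300,312]],120,190,10)
c=mt.mean(0)
# post axis from post top centre; yaw from lens tops
def cen(Lx,Ly,z,p): return proj(place([[Lx,Ly,z]],*p),"top")[0]
big=uncrop([[602,240]],60,120,4)[0]; sm=uncrop([[95,250]],60,120,4)[0]
g=lambda p:np.r_[2*(cen(0,0,.064,p)-c),cen(.118,0,.102,p)-big,cen(-.07,.098,.082,p)-sm]
r=least_squares(g,[.45,.28,-1.]);print("T",r.x,np.round(r.fun,1));tp=r.x
G=(0,255,0);R=(0,0,255)
hl=[(place(l,*hp),R) for l in HW];tl=[(place(l,*tp),R) for l in TW]
overlay(t,"top",hl,360,150,80,60,10,"pics/o1.png");overlay(s,"scene",hl,240,250,80,60,10,"pics/o2.png")
overlay(t,"top",tl,60,120,200,200,3,"pics/o3.png");overlay(s,"scene",tl,320,110,160,120,5,"pics/o4.png")
overlay(t,"top",tl,120,190,80,60,10,"pics/o5.png")
E
python3 fit.py; python3 -c "
import cv2,numpy as np
a=[cv2.imread('pics/%s.png'%n) for n in('o1','o2','o5','o4')]
a=[cv2.resize(x,(400,300),interpolation=cv2.INTER_AREA) for x in a]
cv2.imwrite('pics/om.png',np.vstack([np.hstack(a[:2]),np.hstack(a[2:])]))"
```

```text
H [ 0.61661651 -0.17869695 -1.69176332] [-0.7 -0.7  0.4  0.   0.6  0.5 -0.6 -0.  -0.2  0.1  0.5  0.1]
T [ 0.55086544  0.23932914 -1.08665709] [ 0.2  0.   0.   0.1 -0.3 -0.1]
```

View pics/om.png

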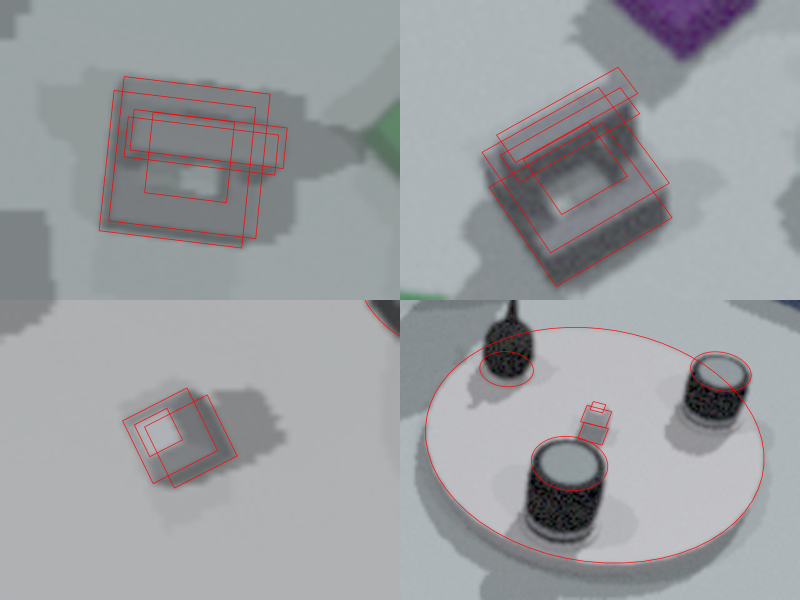

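View pics/o3.png

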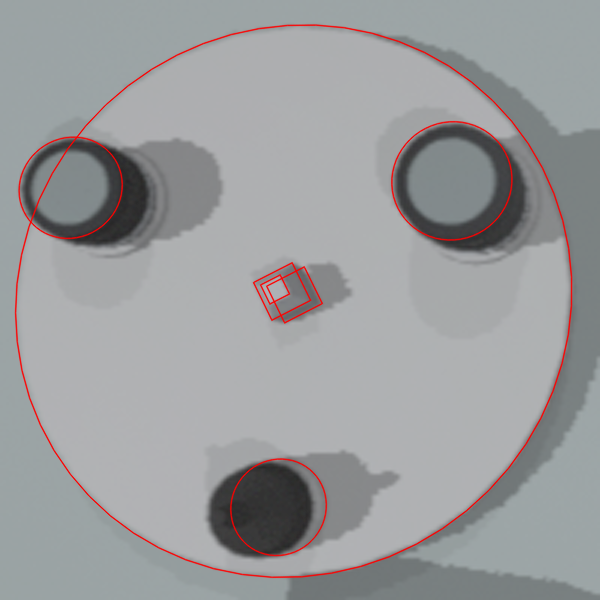

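The two grey candidates in the top view are (398,182), with a square collar and square bore, and (402,287), with a round collar. The crops confirm (398,182) is the one meant. The post is at (154,217), with the turntable at yaw of about -62°. The overlay is slightly off on the bar, so I'll check it closer up before reaching.

View pics/o1.png

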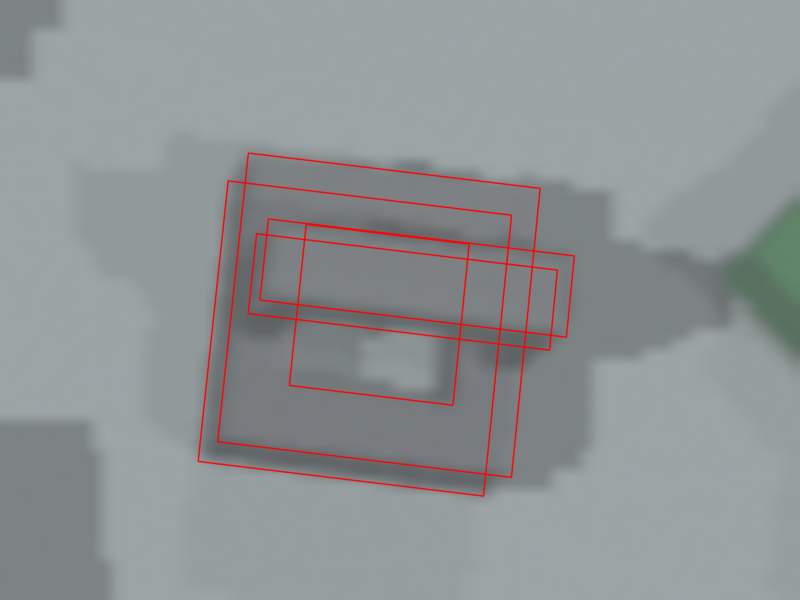

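View pics/o2.png

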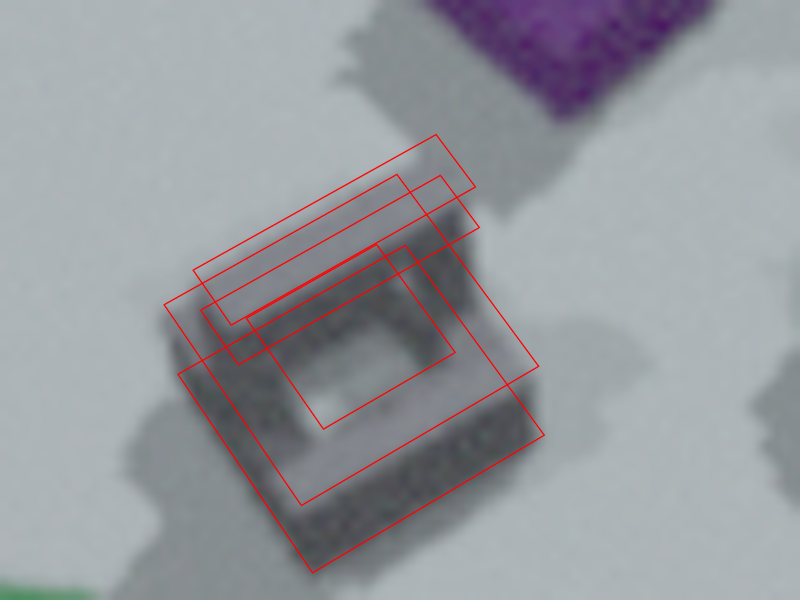

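View pics/o5.png

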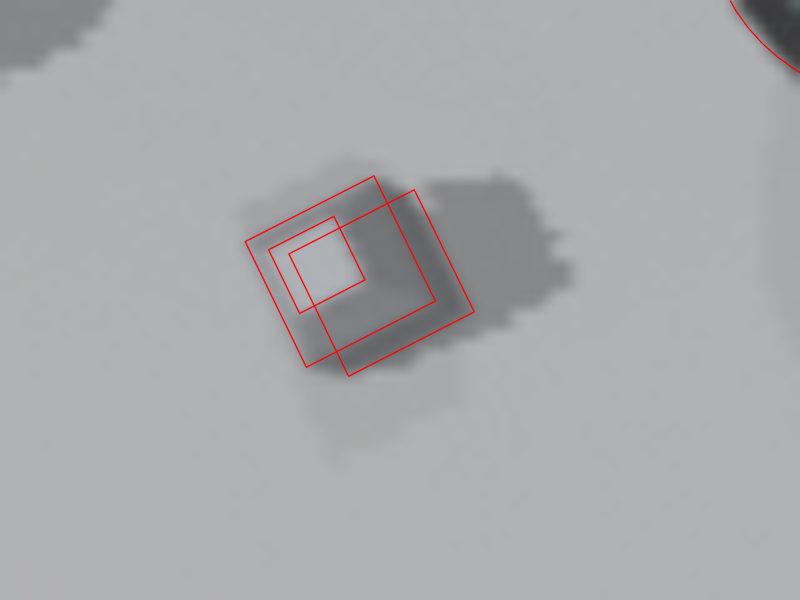

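The top overlay fits the handle and the post to within about 1 px, or 1 to 2 mm. Next I'll plan the approach.

```bash
cat > plan.py <<'E'
import sys,numpy as np
from workcell import bot
def plan(tx,ty,tz,tyaw,n,start=None):
    o=bot.observe()
    p=np.array(o["position"],float);y=o["tool_rot"][2]
    print("t",round(o["clock"],2),"pos",p.round(4),"rpy",np.round(o["tool_rot"],3),"F",np.round(o["force"],1),"w",round(o["grip_width"],4))
    d=np.array([tx,ty,tz])-p; dy=np.degrees((y-tyaw+np.pi)%(2*np.pi)-np.pi) # + about tool z
    w=np.minimum(1,np.minimum(np.arange(1,n+1),np.arange(n,0,-1))/2.5) if n>4 else np.ones(n); w/=w.sum()
    rows=[]
    goal=p.copy();gy=y;rr=[]
    for i in range(n):
        goal=goal+d*w[i]; e=goal-p
        c,s=np.cos(y),np.sin(y)
        sh=np.round(np.array([c*e[0]+s*e[1],s*e[0]-c*e[1],-e[2]])/.05,2)
        gy-=np.radians(dy*w[i]); tu=round(np.degrees(y-gy)/5,2)
        a=sh*.05; p=p+np.array([c*a[0]+s*a[1],s*a[0]-c*a[1],-a[2]]); y-=np.radians(tu*5)
        rr.append([sh.tolist(),tu])
    print(rr,"max",max(max(map(abs,r[0])) for r in rr),max(abs(r[1]) for r in rr)); print("end",p.round(4),round(y,4))
if __name__=="__main__":
    a=list(map(float,sys.argv[1:])); plan(a[0],a[1],a[2],a[3],int(a[4]))
E
python3 plan.py 0.617 -0.179 0.16 1.45 24
```

```text
t 0.1 pos [0.2305 0.5806 0.2308] rpy [-3.141  0.     2.764] F [-0.2  1.   0.6] w 0.0854
[[[-0.23, -0.2, 0.03], np.float64(0.27)], [[-0.46, -0.39, 0.05], np.float64(0.54)], [[-0.61, -0.46, 0.06], np.float64(0.67)], [[-0.63, -0.43, 0.06], np.float64(0.67)], [[-0.66, -0.39, 0.07], np.float64(0.67)], [[-0.67, -0.35, 0.06], np.float64(0.67)], [[-0.7, -0.31, 0.06], np.float64(0.68)], [[-0.71, -0.26, 0.07], np.float64(0.67)], [[-0.73, -0.23, 0.06], np.float64(0.67)], [[-0.74, -0.18, 0.06], np.float64(0.67)], [[-0.74, -0.14, 0.06], np.float64(0.68)], [[-0.76, -0.09, 0.07], np.float64(0.67)], [[-0.76, -0.05, 0.06], np.float64(0.67)], [[-0.76, -0.01, 0.06], np.float64(0.67)], [[-0.76, 0.04, 0.07], np.float64(0.67)], [[-0.76, 0.09, 0.06], np.float64(0.68)], [[-0.75, 0.12, 0.06], np.float64(0.67)], [[-0.74, 0.18, 0.07], np.float64(0.67)], [[-0.73, 0.21, 0.06], np.float64(0.67)], [[-0.71, 0.26, 0.06], np.float64(0.67)], [[-0.7, 0.3, 0.07], np.float64(0.68)], [[-0.68, 0.34, 0.06], np.float64(0.67)], [[-0.53, 0.3, 0.05], np.float64(0.54)], [[-0.26, 0.16, 0.03], np.float64(0.26)]] max 0.76 0.68
end [ 0.6168 -0.179   0.1598] 1.4504
```

>>> servo_tool(
  targets=[
    [[-0.23, -0.2, 0.03], 0.27],
    [[-0.46, -0.39, 0.05], 0.54],
    [[-0.61, -0.46, 0.06], 0.67],
    [[-0.63, -0.43, 0.06], 0.67],
    [[-0.66, -0.39, 0.07], 0.67],
    [[-0.67, -0.35, 0.06], 0.67],
    [[-0.7, -0.31, 0.06], 0.68],
    [[-0.71, -0.26, 0.07], 0.67],
    [[-0.73, -0.23, 0.06], 0.67],
    [[-0.74, -0.18, 0.06], 0.67],
    [[-0.74, -0.14, 0.06], 0.68],
    [[-0.76, -0.09, 0.07], 0.67],
  ],
  gripper=1,
)

```text
clock: 1.6
position: [0.4241, 0.1989, 0.1957]
tool_rot: [3.142, -0.0, 2.103]
force: [1.0, 1.3, -0.8]
grip_width: 0.0854
```

>>> servo_tool(
  targets=[
    [[-0.76, -0.05, 0.06], 0.67],
    [[-0.76, -0.01, 0.06], 0.67],
    [[-0.76, 0.04, 0.07], 0.67],
    [[-0.76, 0.09, 0.06], 0.68],
    [[-0.75, 0.12, 0.06], 0.67],
    [[-0.74, 0.18, 0.07], 0.67],
    [[-0.73, 0.21, 0.06], 0.67],
    [[-0.71, 0.26, 0.06], 0.67],
    [[-0.7, 0.3, 0.07], 0.68],
    [[-0.68, 0.34, 0.06], 0.67],
    [[-0.53, 0.3, 0.05], 0.54],
    [[-0.26, 0.16, 0.03], 0.26],
  ],
)

```text
clock: 3.1
position: [0.6162, -0.1809, 0.16]
tool_rot: [-3.141, 0.001, 1.447]
force: [-0.9, 0.4, -0.6]
grip_width: 0.0856
```

```bash
python3 plan.py 0.617 -0.179 0.038 1.45 8; python3 - <<'E'
from h import *
hp=[ 0.61661651,-0.17869695,-1.69176332]
hl=[(place(l,*hp),(0,0,255)) for l in HW]
s=bot.grab_frame("scene");cv2.imwrite("pics/scene1.png",s)
overlay(s,"scene",hl,200,180,160,120,5,"pics/o6.png")
E
```

```text
t 3.1 pos [ 0.6162 -0.1809  0.16  ] rpy [-3.141e+00  1.000e-03  1.447e+00] F [-0.9  0.4 -0.6] w 0.0856
[[[0.0, 0.0, 0.15], np.float64(-0.0)], [[0.01, 0.0, 0.31], np.float64(-0.01)], [[0.0, 0.0, 0.38], np.float64(-0.0)], [[0.01, 0.01, 0.38], np.float64(-0.01)], [[0.01, -0.0, 0.38], np.float64(-0.01)], [[0.0, -0.0, 0.38], np.float64(-0.0)], [[0.01, -0.0, 0.31], np.float64(-0.01)], [[0.0, 0.0, 0.15], np.float64(0.0)]] max 0.38 0.01
end [ 0.617 -0.179  0.038] 1.4501
```

View pics/o6.png

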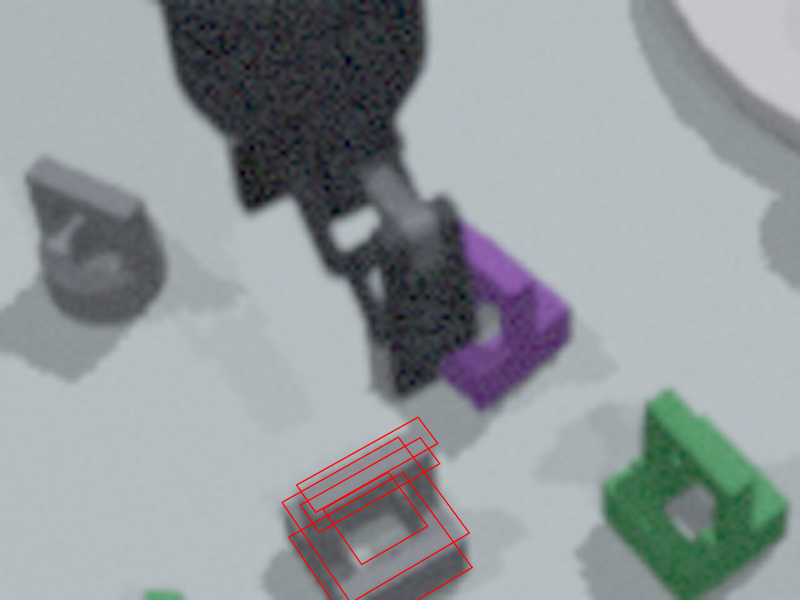

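The handle hasn't moved and the gripper is above it, so I'll descend.

>>> servo_tool(
  targets=[
    [[0, 0, 0.16], 0],
    [[0.01, 0, 0.3], 0],
    [[0.01, 0, 0.4], 0],
    [[0, 0, 0.4], 0],
    [[0, 0, 0.4], 0],
    [[0, 0, 0.4], 0],
    [[0, 0, 0.26], 0],
    [[0, 0, 0.12], 0],
    [[0, 0, 0], 0],
  ],
  gripper=1,
)

```text
clock: 4.28
position: [0.617, -0.1779, 0.0382]
tool_rot: [-3.142, 0.0, 1.45]
force: [0.8, -0.1, 0.2]
grip_width: 0.0852
```

>>> servo_tool(
  targets=[
    [[0, 0, 0], 0],
    [[0, 0, 0], 0],
    [[0, 0, 0], 0],
    [[0, 0, 0], 0],
    [[0, 0, 0], 0],
    [[0, 0, 0], 0],
    [[0, 0, 0], 0],
  ],
  gripper=-1,
  newtons=40,
)

```text
clock: 5.15
position: [0.6171, -0.1778, 0.0385]
tool_rot: [3.141, -0.0, 1.45]
force: [-1.3, 1.3, 5.7]
grip_width: 0.013
```

>>> servo_tool(
  targets=[
    [[0, 0, -0.16], 0],
    [[0, 0, -0.3], 0],
    [[0, 0, -0.5], 0],
    [[0, 0, -0.5], 0],
    [[0, 0, -0.5], 0],
    [[0, 0, -0.4], 0],
    [[0, 0, -0.24], 0],
    [[0, 0, 0], 0],
  ],
)

```text
clock: 6.15
position: [0.6172, -0.1778, 0.1689]
tool_rot: [3.141, 0.0, 1.45]
force: [0.6, 0.7, -1.7]
grip_width: 0.0133
```

```bash
python3 plan.py 0.551 0.240 0.165 2.055 18; python3 - <<'E'
from h import *
cv2.imwrite("pics/scene2.png",bot.grab_frame("scene"))
E
```

```text
t 6.15 pos [ 0.6172 -0.1778  0.1689] rpy [3.141 0.    1.45 ] F [ 0.6  0.7 -1.7] w 0.0133
[[[0.2, -0.06, 0.0], np.float64(-0.17)], [[0.4, -0.1, 0.01], np.float64(-0.34)], [[0.5, -0.12, 0.0], np.float64(-0.42)], [[0.51, -0.1, 0.01], np.float64(-0.42)], [[0.5, -0.09, 0.0], np.float64(-0.42)], [[0.52, -0.06, 0.0], np.float64(-0.43)], [[0.51, -0.04, 0.01], np.float64(-0.42)], [[0.52, -0.03, 0.0], np.float64(-0.42)], [[0.51, -0.0, 0.01], np.float64(-0.42)], [[0.52, 0.01, 0.0], np.float64(-0.43)], [[0.51, 0.03, 0.01], np.float64(-0.42)], [[0.52, 0.05, 0.0], np.float64(-0.42)], [[0.51, 0.07, 0.01], np.float64(-0.42)], [[0.51, 0.09, 0.0], np.float64(-0.43)], [[0.5, 0.11, 0.01], np.float64(-0.42)], [[0.5, 0.12, 0.0], np.float64(-0.42)], [[0.4, 0.12, 0.01], np.float64(-0.34)], [[0.19, 0.06, -0.0], np.float64(-0.17)]] max 0.52 0.43
end [0.5511 0.2399 0.1649] 2.0552
```

View pics/scene2.png

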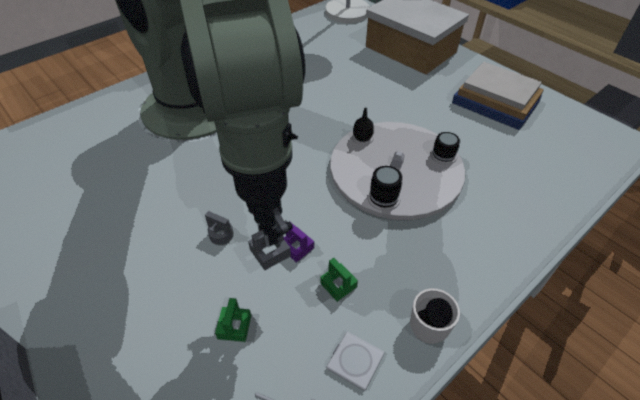

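The handle is held in the gripper at (270,245), upright. Now to the post, passing above the lens (102 mm) with the underside at about 130 mm.

>>> servo_tool(
  targets=[
    [[0.2, -0.06, 0.0], -0.17],
    [[0.4, -0.1, 0.01], -0.34],
    [[0.5, -0.12, 0.0], -0.42],
    [[0.51, -0.1, 0.01], -0.42],
    [[0.5, -0.09, 0.0], -0.42],
    [[0.52, -0.06, 0.0], -0.43],
    [[0.51, -0.04, 0.01], -0.42],
    [[0.52, -0.03, 0.0], -0.42],
    [[0.51, 0, 0.01], -0.42],
  ],
)

```text
clock: 7.32
position: [0.5832, 0.0335, 0.166]
tool_rot: [-3.141, -0.0, 1.756]
force: [0.3, -0.2, -1.6]
grip_width: 0.0131
```

>>> servo_tool(
  targets=[
    [[0.52, 0.01, 0.0], -0.43],
    [[0.51, 0.03, 0.01], -0.42],
    [[0.52, 0.05, 0.0], -0.42],
    [[0.51, 0.07, 0.01], -0.42],
    [[0.51, 0.09, 0.0], -0.43],
    [[0.5, 0.11, 0.01], -0.42],
    [[0.5, 0.12, 0.0], -0.42],
    [[0.4, 0.12, 0.01], -0.34],
    [[0.19, 0.06, 0], -0.17],
    [[0, 0, 0], 0],
  ],
)

```text
clock: 8.57
position: [0.5508, 0.2402, 0.1642]
tool_rot: [-3.141, 0.0, 2.056]
force: [0.5, 0.3, -1.0]
grip_width: 0.0135
```

```bash
python3 plan.py 0.551 0.240 0.12 2.055 5; python3 - <<'E'
from h import *
tp=[0.55086544,0.23932914,-1.08665709]
o=bot.observe();p=o["position"];a=o["tool_rot"][2]-np.pi
hl=[(place(l,p[0],p[1],a,p[2]-.0385),(0,0,255)) for l in HW]+[(place(l,*tp),(0,255,0)) for l in TW[4:]]
for n,b in(("scene",(340,90,120,90,6)),("top",(100,160,120,90,6))):
    s=bot.grab_frame(n);cv2.imwrite(f"pics/{n}3.png",s);overlay(s,n,hl,*b,f"pics/{n}3o.png");overlay(s,n,[],*b,f"pics/{n}3c.png")
a=[cv2.resize(cv2.imread("pics/%s3%s.png"%k),(400,300)) for k in(("scene","c"),("scene","o"),("top","c"),("top","o"))]
cv2.imwrite("pics/m3.png",np.vstack([np.hstack(a[:2]),np.hstack(a[2:])]))
E
```

```text
t 8.57 pos [0.5508 0.2402 0.1642] rpy [-3.141  0.     2.056] F [ 0.5  0.3 -1. ] w 0.0135
[[[-0.0, 0.0, 0.1], np.float64(0.0)], [[-0.0, 0.0, 0.21], np.float64(0.0)], [[-0.0, 0.0, 0.26], np.float64(0.01)], [[-0.0, 0.0, 0.21], np.float64(-0.0)], [[-0.0, 0.0, 0.1], np.float64(-0.0)]] max 0.26 0.01
end [0.5508 0.2402 0.1202] 2.0548
```

View pics/m3.png

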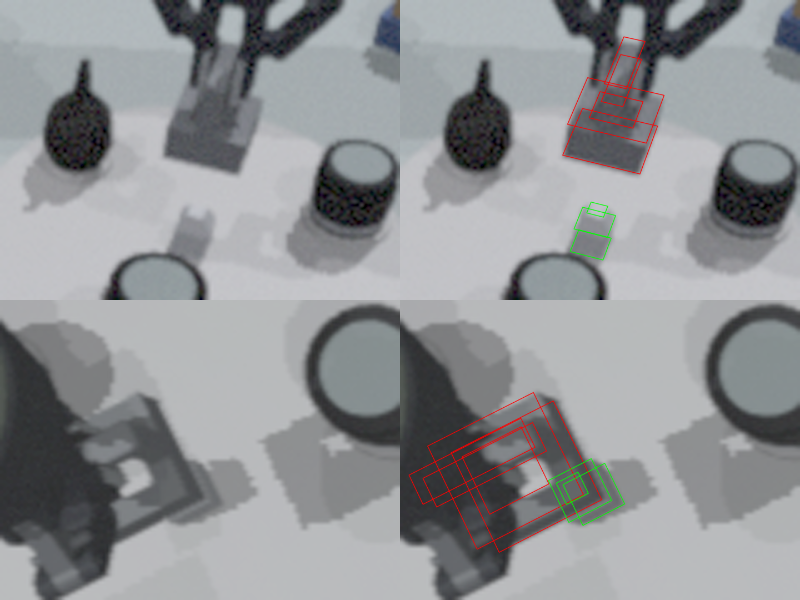

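View pics/scene3o.png

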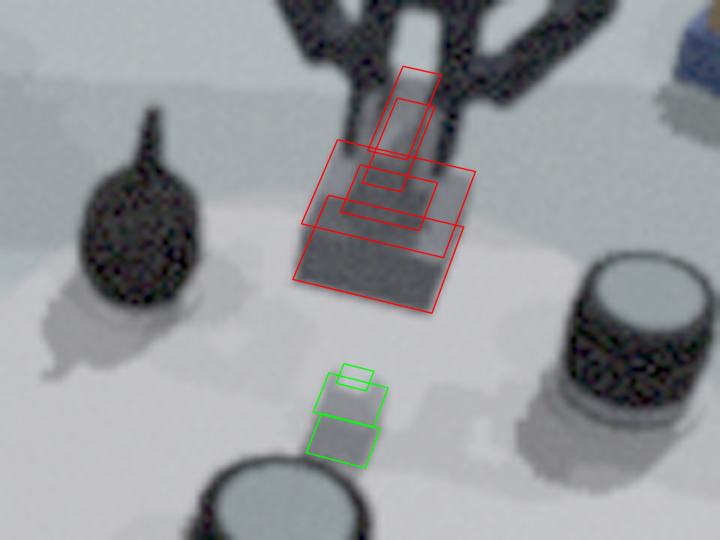

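View pics/top3o.png

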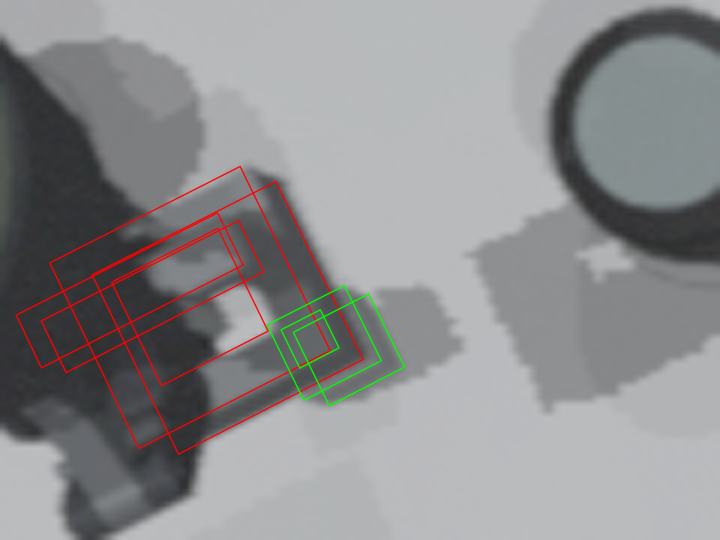

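The model lines up with the held handle and the post to within about 1 px. I'll descend slowly and watch the force.

>>> servo_tool(
  targets=[
    [[0.01, 0, 0.12], 0],
    [[0, 0, 0.22], 0],
    [[0, 0, 0.24], 0],
    [[0, 0, 0.24], 0],
    [[0, 0, 0.2], 0],
    [[0, 0, 0.14], 0],
    [[0, 0, 0.08], 0],
    [[0, 0, 0.08], 0],
    [[0, 0, 0.06], 0],
    [[0, 0, 0], 0],
  ],
)

```text
clock: 9.93
position: [0.5506, 0.2403, 0.0952]
tool_rot: [-3.141, 0.0, 2.055]
force: [-0.8, -0.3, -0.9]
grip_width: 0.0136
```

```bash
cat > look.py <<'E'
import sys
from h import *
k=sys.argv[1]
tp=[0.55086544,0.23932914,-1.08665709]
o=bot.observe();p=o["position"];a=o["tool_rot"][2]-np.pi
hl=[(place(l,p[0],p[1],a,p[2]-.0385),(0,0,255)) for l in HW]+[(place(l,*tp),(0,255,0)) for l in TW[4:]]
if len(sys.argv)>2: hl=[(place(l,*tp,.03),(0,0,255)) for l in HW]
im=[]
for n,b in(("scene",(340,90,120,90,6)),("top",(100,160,120,90,6))):
    s=bot.grab_frame(n);overlay(s,n,hl,*b,"pics/_o.png");overlay(s,n,[],*b,"pics/_c.png")
    im.append(np.hstack([cv2.resize(cv2.imread(f"pics/_{q}.png"),(400,300)) for q in "co"]))
cv2.imwrite(f"pics/m{k}.png",np.vstack(im))
E
python3 look.py 4; python3 plan.py 0.551 0.24 0.085 2.055 2|head -1
```

```text
t 10.03 pos [0.5507 0.2404 0.0955] rpy [ 3.141 -0.     2.055] F [-0.4 -0.8 -1.2] w 0.0132
```

View pics/m4.png

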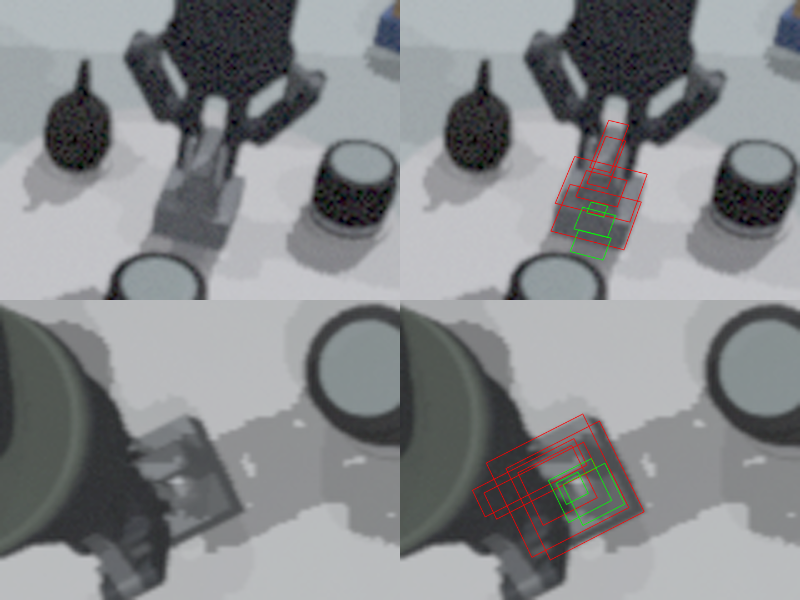

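The collar is around the post's taper with no contact force. The post top shows inside the bore at top pixel (130,240) or so. I'll keep going down gently.

>>> servo_tool(
  targets=[
    [[0, 0, 0.06], 0],
    [[0, 0, 0.06], 0],
    [[0, 0, 0.06], 0],
    [[0, 0, 0.06], 0],
    [[0, 0, 0], 0],
  ],
)

```text
clock: 10.65
position: [0.5505, 0.2403, 0.083]
tool_rot: [-3.141, 0.0, 2.055]
force: [-0.9, -0.3, -1.9]
grip_width: 0.0134
```

>>> servo_tool(
  targets=[
    [[0, 0, 0.06], 0],
    [[0, 0, 0.06], 0],
    [[0, 0, 0.06], 0],
    [[0, 0, 0.05], 0],
    [[0, 0, 0], 0],
  ],
)

```text
clock: 11.28
position: [0.5505, 0.2403, 0.0716]
tool_rot: [-3.141, 0.0, 2.055]
force: [0.0, 0.3, -0.6]
grip_width: 0.0134
```

>>> servo_tool(
  targets=[
    [[0, 0, 0.03], 0],
    [[0, 0, 0.02], 0],
    [[0, 0, 0.02], 0],
    [[0, 0, 0], 0],
  ],
)

```text
clock: 11.78
position: [0.5507, 0.2404, 0.0685]
tool_rot: [3.141, -0.0, 2.055]
force: [-1.7, -0.5, 3.9]
grip_width: 0.0132
```

Contact came at the height expected for fully home (TCP 0.0685). Time to release.

>>> servo_tool(
  targets=[
    [[0, 0, 0], 0],
    [[0, 0, 0], 0],
    [[0, 0, 0], 0],
    [[0, 0, 0], 0],
    [[0, 0, 0], 0],
  ],
  gripper=0,
)

```text
clock: 12.4
position: [0.5506, 0.2403, 0.0683]
tool_rot: [-3.142, 0.0, 2.055]
force: [-0.4, -0.3, -1.1]
grip_width: 0.0425
```

>>> servo_tool(
  targets=[
    [[0, 0, -0.1], 0],
    [[0, 0, -0.2], 0],
    [[0, 0, -0.4], 0],
    [[0, 0, -0.6], 0],
    [[0, 0, -0.8], 0],
    [[0, 0, -0.8], 0],
    [[0, 0, -0.4], 0],
    [[0, 0, 0], 0],
  ],
)

```text
clock: 13.4
position: [0.5512, 0.2406, 0.2354]
tool_rot: [3.138, -0.0, 2.055]
force: [0.7, 0.0, -1.5]
grip_width: 0.0427
```

```bash
python3 look.py 5 home
```

```text
(no output)
```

View pics/m5.png

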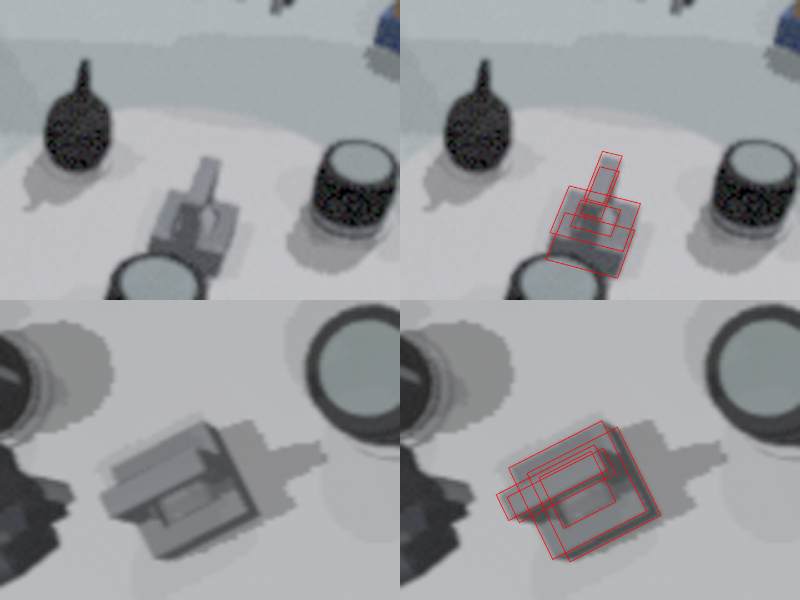

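Both views match the fully-home model to within about 1 px. The handle stands upright with its bore in line with the post. I'll take one full look, then hand in.

```bash
python3 - <<'E'
from h import *
s=bot.grab_frame("top");cv2.imwrite("pics/top6.png",s)
a=cv2.imread("pics/top0.png")
print("round-handle patch diff",cv2.absdiff(a[260:310,375:425],s[260:310,375:425]).mean(), bot.observe()["clock"])
E
```

```text
round-handle patch diff 7.046666666666667 13.55
```

View pics/top6.png

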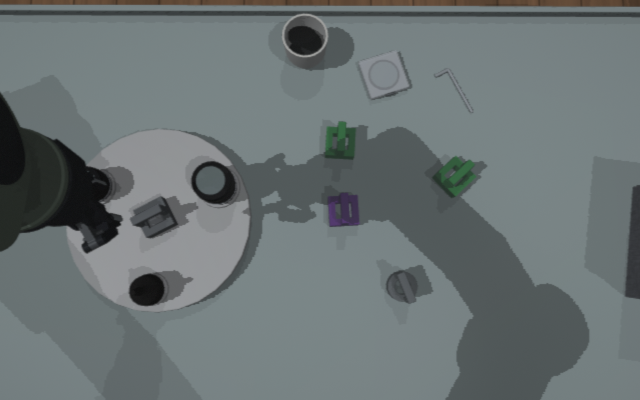

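The round-collared handle is still at (402,287); only the arm's shadow there has changed. The square handle sits on the post at (155,218), and the gripper is clear at z = 0.235.

```bash
python3 -c "
from workcell import bot
print(bot.job_done())"
```

```text
the job is handed in; nothing more can be done
None
```

I took the grey square-collared handle by its bar, fitted it over the turntable's post with the bore in line, and let go. I then raised the gripper clear and handed the job in at about 13.6 s.

**Checks at the end:**
- **Fit:** both camera views match the fully-home model to about 1 px (roughly 1 to 2 mm), and the handle stands upright. While lowering, the first contact (about 4 N) came at the height expected for sitting on the platter.
- **Round-collared handle:** it is still at its starting pixel in the top view. A pixel comparison of that patch did show a difference (mean 7 grey levels), which I put down to the arm's shadow.
- **Turntable, lenses and blower:** the measured tool force stayed under about 6 N throughout, and the final views show nothing knocked.

**Disagreement:** the angled "scene" camera sat about 1 px (about 2 mm) off the "top" camera throughout. That is within the stated calibration error, and I relied on the top view.

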